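Close the records case and hold its handle out

TASK

Get the records case ready to be pulled off the table: first press its lid down until it snaps shut past its catch. Then take the telescopic handle by its grip, squeezing the red release button in, and pull the handle out past the first stop all the way to its second stop. Finish while still gripping the handle and holding it fully out with the button squeezed in; leave the lid shut and everything else on the table where it is.

Things in the scene. Friction and masses are not known exactly. Their poses are not given: they have to be found in the camera images.
- case: Charcoal records case lying flat on the table, fixed: 240 mm along its x, 340 mm along its y, 95 mm high (105 mm with the lid shut). Origin at the centre of its underside; its x axis points from the front (handle side, nearest the robot, front face at x = -120 mm) to the back (lid hinge), z up.
- lid_press (a point): Press point on top of the lid, midway across, 205 mm from the hinge, 35 mm in from the front edge; turns with the lid. Lid: 240 x 340 mm, 10 mm thick, hinge line at x = +120, z = 95 mm of the case; starts 0.3 to 0.55 rad open, stays where left. Moves with 1 to 3 N down to 0.055 rad; there 10 to 18 N snap it past a catch, then it stays shut. Shut: point at x = -85, z = 105 mm of the case.
- pull (a joint): How far the handle is out, m: 0 = home, 0.045 = first stop, 0.090 = second stop and hard end. Slides along the case's -x. A pin locks it at home, and drops in again at the first and second stops if the button is not squeezed in. With the button in, it slides past the first stop against a spring that draws it back (2 N at home, 5 N fully out) and 1 N of friction.
- grip_bar: Handle grip: grey bar 130 mm along the case's y, 24 mm thick along its x, 26 mm high, on two aluminium tubes 90 mm apart; moves with the handle. Origin at the bar's centre: x = -195, y = 0, z = 55 mm of the case when home (63 mm free gap to the case); axes parallel to the case's. Can be gripped from above along the case's x: one pad on the button, one on the back face.
- release (a joint): How far the red button is in, m: 0 = out, 0.006 = fully in; springs back. Unlatched above 0.005. In the middle of the bar's front face (-x side), 34 mm along the bar, 18 mm high, standing 7 mm proud when out, 1 mm when in. 3 N start it, 8 N press it fully; the bar is 31 mm wide across it when out, 25 mm when in. Squeezing with 40 N keeps it in.
- stapler: Charcoal and steel stapler, 140 x 36 x 55 mm, loose, beside the handle; origin at the centre of its underside. To be left alone.
- punch: Cream and charcoal hole punch, 110 x 100 x 66 mm, loose, beside the handle; origin at the centre of its underside. To be left alone.
- mug: Blue mug, 80 mm across, 95 mm high, loose, on the left; origin at the centre of its underside. To be left alone.
- tape: Desk tape dispenser, 150 x 60 x 77 mm, loose, on the right; origin at the centre of its underside. To be left alone.

How it is judged:
On the way, in this order (a step that is already met when the one before it is completed fails the run):
1. the lid is shut past its catch while the handle is still home (angle between lid_press's own z axis and vertical below 0.02 rad and value of joint pull below 0.01 m), for 0.2 s.
2. the release button is squeezed fully in by the fingers with the handle still home (value of joint release above 0.005 m and value of joint pull below 0.02 m and contact force between the fingers and grip_bar above 3 N), for 0.05 s.
3. the handle is out at its second stop, gripped (value of joint pull above 0.084 m and contact force between the fingers and grip_bar above 3 N), for 0.2 s.
At the end, for the whole second after the job is handed in: The lid is shut (within 0.02 rad of level), the handle is within 6 mm of its second stop (over 0.084 m out), the release button is in (over 5 mm) and the fingers hold the grip with more than 3 N, all through the last second (all of step 3 and angle between lid_press's own z axis and vertical below 0.02 rad and value of joint release above 0.005 m); the arm keeps its last pose, push and grip.
It fails at once if a bystander (stapler, punch, mug or tape dispenser) is moved more than 30 mm (distance of any of stapler, punch, mug, tape from where it was at the start of the episode above 0.03 m).
It also fails if it takes over 48 s, if anything falls off the work surface, if the arm or the gripper's body presses on something with over 40 N, if the wrist force passes 120 N, or if a joint passes its speed limit or range.

ROBOT

A 6-joint arm with a two-finger parallel gripper is mounted at the origin on the work surface. World frame = base frame: x ahead of the robot, y to its left, z up, the work surface at z = 0. Lengths are in m, angles in rad, forces in N, time in s.
With the tool pointing down it reaches from about 0.275 to 0.875 m from the base axis. Payload 12.5 kg.
Tool frame: the origin (TCP) lies on the centre line of the jaws, within the pads' length; the fingertips stand r.finger_overhang ahead of it and the grasp point (between the pads) lies 3 mm ahead of it (r.finger_overhang is the distance from the TCP to the fingertips, in m); z points along the fingers, y is the line along which they close (so a half turn about z gives the same grasp; the last joint's range is limited). The gripper opens to 85 mm and grips with 20 to 120 N. Pads are 22 mm wide; open, the fingers measure 114 mm over their backs; the gripper's body (76 mm by 85 mm) begins 54 mm behind the grasp point. The pads swing forward as they close: fully open they stand 13 mm farther back than shut.
Start: joints at [-1.309, 0.351, 1.652, -0, 1.139, -0.085], TCP at [0.187, -0.517, 0.253] pointing down, gripper open.
Joint ranges: [-2.75, 2.75], [-0.79, 2.1], [0.01, 2.65], [-1.57, 4.71], [0.07, 3.14], [-2.87, 2.87]. Speed limits (rad/s): [2.22, 2.22, 2.79, 3.14, 3.14, 3.14].

INTERFACE

Orientations are given as a unit quaternion [x, y, z, w].
In Python, from cell import r, optics gives the robot as it stands. The module is installed in compiled form; this text tells all that it offers. Calls block until the motion is done:
- r.move_to(position, orientation): joint-space move of the TCP to a pose.
- r.move_linear(position, rot=None, vel=0.15): straight line of the TCP; rot=None keeps the orientation; vel is the mean speed in m/s.
- r.set_joints(angles): joint-space move.
- r.set_gripper(opening, squeeze=None): opening from 0.0 (shut) to 1.0 (fully open); squeeze is the grip in N (None keeps the last); returns when the fingers have stopped.
- r.sleep(seconds).
- r.inverse_kinematics(position, orientation): joint angles nearest the present ones, or None.
- optics.get_image(name): name is "side" or "top"; returns a dict with "pixels" (384x512x3 uint8, red, green, blue), "depth" (384x512 float32, m along the optical axis (not along the pixel's ray), 0 where there is no reading), "fx", "fy", "cx", "cy" (pixels), "camera_from_world" (4x4, takes a point from world to camera coordinates). Camera axes: x right, y down, z forward; pixel columns grow to the right and rows downward; lengths in m; the calibration is good to about 2 mm. A picture is of the moment at which its call begins.
A pose or a line that the arm cannot do raises r.PlanningError and nothing moves.
- r.hand_in(): hands the job in; it is judged then, once.
Readings, each from a call of its own:
- r.current_t(): time.
- r.current_q(): joint angles.
- r.current_qvel(): joint speeds.
- r.current_effort(): joint torques, N m.
- r.current_tool_pos(): TCP position.
- r.current_ee_rot(): TCP orientation.
- r.current_contact_force(): force on the tool from outside, world axes, zero at the start.
- r.current_torque(): the same for the moment, N m.
- r.current_opening(): opening from 0.0 (shut) to 1.0 (fully open).
- r.current_finger_force(): force on a finger pad.
Only numpy, scipy, OpenCV 4.12 (cv2) and the standard library are available. Lean on these libraries where they do the work, as an engineer would, in place of code of your own. Each camera call takes 0.05 s, during which the arm holds its last target. There are 200 camera calls.

## Working session

There is one attempt and no reset: what is moved stays moved. The work goes in short steps, each a Python script; the robot and the scene stay as the last script left them, time stands still between calls to the robot, and variables do not carry over. Pictures are saved under pics/ and viewed, at most 10 in all, crops included, and the job is handed in when it is done.

```bash
mkdir -p pics; cat > h.py <<'E'
import numpy as np, cv2
from cell import r, optics
def grab(n):
    d=optics.get_image(n); return d
def save(d,f): cv2.imwrite('pics/'+f,cv2.cvtColor(d['pixels'],cv2.COLOR_RGB2BGR))
def pts(d):
    z=d['depth'].astype(float); v,u=np.indices(z.shape)
    c=np.stack([(u-d['cx'])/d['fx']*z,(v-d['cy'])/d['fy']*z,z,np.ones_like(z)],-1)
    w=c@np.linalg.inv(d['camera_from_world']).T
    w=w[...,:3]; w[z<=0]=np.nan; return w
E
python3 - <<'E'
from h import *
import pickle
D={n:grab(n) for n in('top','side')}
pickle.dump(D,open('d0.pkl','wb'))
for n in D:
    save(D[n],n+'0.png'); print(n,np.linalg.inv(D[n]['camera_from_world'])[:3].round(3).tolist(),D[n]['fx'])
print(r.finger_overhang,r.current_t(),r.current_ee_rot())
E
```

```text
top [[-0.004, -0.985, 0.175, 0.325], [-1.0, 0.003, -0.007, 0.003], [0.007, -0.175, -0.985, 1.614]] 485.86307371412096
side [[0.958, -0.135, 0.254, 0.358], [-0.287, -0.464, 0.838, -0.795], [0.005, -0.876, -0.483, 0.561]] 385.10524842019925
0.022 0.1 [ 9.85004493e-01  1.72527985e-01 -4.49853766e-05 -4.90556404e-04]
```

View pics/top0.png

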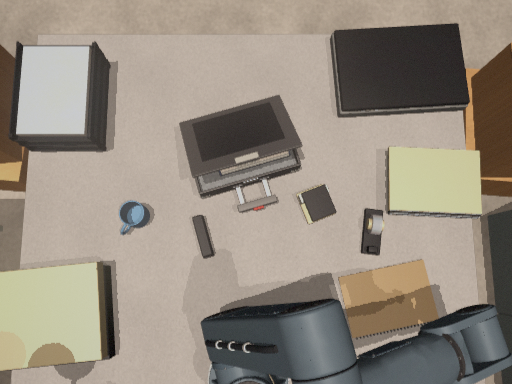

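View pics/side0.png

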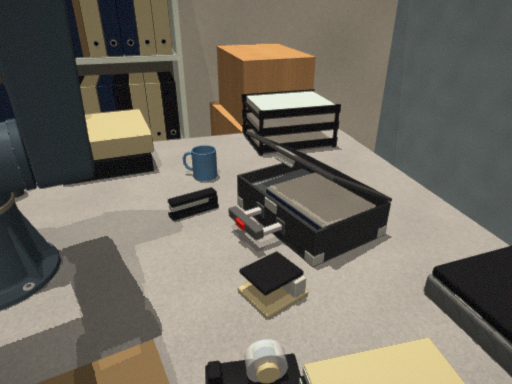

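Top view: the case is around (245,150), with the lid open towards the bottom. The grip bar is at about (257,203), with the red button at (258,209). The stapler is at (203,236) and the punch at (317,204). The side view confirms the red button at (240,223).

```bash
python3 - <<'E'
from h import *
import pickle
D=pickle.load(open('d0.pkl','rb'))
for n in D:
    d=D[n]; w=pts(d); p=d['pixels'].astype(int); R,G,B=p[...,0],p[...,1],p[...,2]
    red=(R>130)&(G<80)&(B<80)&(w[...,0]>.2)
    v,u=np.nonzero(red); print(n,'red',red.sum(),u.mean(),v.mean(),np.nanmean(w[red],0).round(4),np.nanmin(w[red],0).round(4),np.nanmax(w[red],0).round(4))
    c=np.nanmedian(w[red],0)
    m=(abs(w[...,2]-.0655)<.012)&(np.hypot(w[...,0]-c[0],w[...,1]-c[1])<.085)&~red
    if n=='top':
        k,lab,st,ce=cv2.connectedComponentsWithStats(m.astype(np.uint8))
        for i in range(1,k):
            if st[i,4]>15:
                q=w[lab==i]; print('comp',st[i],q.mean(0).round(4),cv2.minAreaRect((q[:,:2]*1000).astype(np.float32)))
        # lid
        reg=np.zeros(m.shape,bool); reg[95:175,180:302]=True
        L=reg&(w[...,2]>.115)
        q=w[L]; q=q[np.isfinite(q).all(1)]
        for _ in range(5):
            A=np.c_[q[:,:2],np.ones(len(q))]; s=np.linalg.lstsq(A,q[:,2],rcond=None)[0]; e=abs(A@s-q[:,2]); q=q[e<max(.006,2*e.std())]
        print('lid',len(q),s,e.std(),'downhill yaw',np.degrees(np.arctan2(-s[1],-s[0])),'tilt',np.arctan(np.hypot(s[0],s[1])))
        print(cv2.minAreaRect((q[:,:2]*1000).astype(np.float32)),q.min(0),q.max(0))
        for nm,(a,b,c1,d1) in dict(stapler=(210,262,185,222),punch=(180,226,294,340),tape=(205,258,355,388),mug=(195,240,112,152)).items():
            qq=w[a:b,c1:d1].reshape(-1,3); qq=qq[qq[:,2]>.012]; print(nm,cv2.minAreaRect((qq[:,:2]*1000).astype(np.float32)),np.nanmax(qq[:,2]).round(3))
E
python3 - <<'E'
import cv2
a=cv2.imread('pics/top0.png')[90:270,170:350]
cv2.imwrite('pics/crop0.png',cv2.resize(a,(590,590),interpolation=cv2.INTER_NEAREST))
E
```

```text
top red 7 258.7142857142857 207.42857142857142 [ 0.5374 -0.0375  0.0628] [ 0.5321 -0.0512  0.0595] [ 0.5425 -0.0191  0.0669]
comp [237 195  40  18 331] [ 0.5496 -0.0312  0.0673] ((549.3238525390625, -31.256263732910156), (35.26609420776367, 128.41848754882812), 13.97558307647705)
lid 5481 [-0.51253079 -0.150678    0.55528746] 0.0014175795643854826 downhill yaw 16.382712999810877 tilt 0.4906478657411321
((751.1939086914062, 27.025726318359375), (207.43194580078125, 339.7365417480469), 16.158903121948242) [ 0.61452567 -0.16085701  0.11504649] [0.89457726 0.2137173  0.2234352 ]
stapler ((448.7109375, 145.5111846923828), (137.75564575195312, 34.626121520996094), 15.555984497070312) 0.064
punch ((556.19580078125, -227.23275756835938), (108.75208282470703, 100.21807098388672), 21.18536949157715) 0.076
tape ((461.288330078125, -400.1483154296875), (151.83554077148438, 95.35044860839844), 0.6548274159431458) 0.085
mug ((502.8918762207031, 364.41455078125), (79.42279052734375, 105.02970886230469), 87.2781982421875) 0.102
side red 36 239.75 221.61111111111111 [ 0.5385 -0.0378  0.0633] [ 0.5321 -0.0522  0.0594] [ 0.5458 -0.0207  0.0655]
```

View pics/crop0.png

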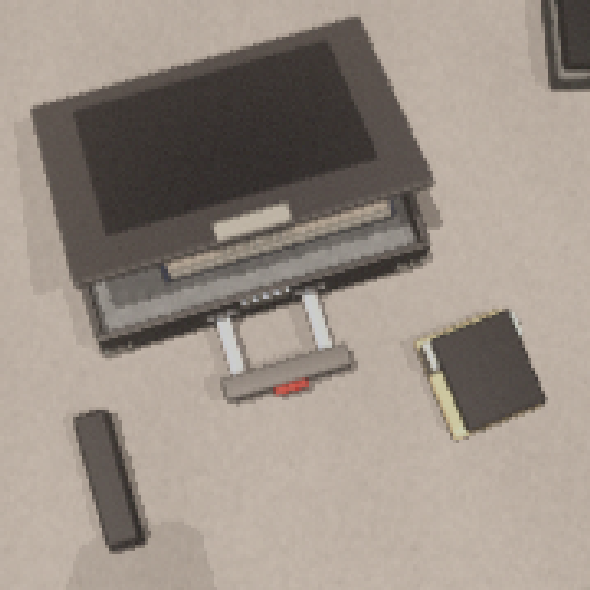

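Crop: the bar runs from (223,388) to (352,358), with the button at (292,386). The yaw is about 16.2° (lid plane, lid rectangle and the bar-to-lid line all agree). Next I'll check for depth bias and refine the bar position by casting rays.

```bash
cat >> h.py <<'E'
def cast(d,u,v,z):
    M=np.linalg.inv(d['camera_from_world']); k=M[:3,:3]@np.array([(u-d['cx'])/d['fx'],(v-d['cy'])/d['fy'],1.]); o=M[:3,3]
    return o+k*(z-o[2])/k[2]
yaw=np.radians(16.2); E=np.array([np.cos(yaw),np.sin(yaw),0]); N=np.array([-E[1],E[0],0])
E
python3 - <<'E'
from h import *
import pickle
D=pickle.load(open('d0.pkl','rb'))
d=D['top'];w=pts(d)
for a in [(230,270),(240,180),(170,330)]:print('table z',w[a[0]-3:a[0]+4,a[1]-3:a[1]+4,2].mean().round(4))
# brightness profile along case x through the bar, off the button and off tubes (bar y=+-30)
B=np.array([.5515,-.0325,0]); T=d['camera_from_world'];g=cv2.cvtColor(d['pixels'],cv2.COLOR_RGB2GRAY).astype(np.float32)
from numpy import arange
for y in (-.028,.028,-.058,.058):
    s=arange(-.03,.0301,.003); P=B+s[:,None]*E+y*N; P[:,2]=.068
    c=np.c_[P,np.ones(len(P))]@T.T; u=c[:,0]/c[:,2]*d['fx']+d['cx'];v=c[:,1]/c[:,2]*d['fy']+d['cy']
    print(y,cv2.remap(g,u.astype(np.float32)[None],v.astype(np.float32)[None],1)[0].astype(int).tolist())
s=arange(-.08,.0801,.004); P=B+s[:,None]*N+.004*E; P[:,2]=.068
c=np.c_[P,np.ones(len(P))]@T.T; u=c[:,0]/c[:,2]*d['fx']+d['cx'];v=c[:,1]/c[:,2]*d['fy']+d['cy']
print('along',cv2.remap(g,u.astype(np.float32)[None],v.astype(np.float32)[None],1)[0].astype(int).tolist())
# button: triangulate
for n,z in(('top',.064),('side',.055)):
    p=D[n]['pixels'].astype(int); m=(p[...,0]>120)&(p[...,1]<85)&(p[...,2]<85)&(pts(D[n])[...,0]>.2); v,u=np.nonzero(m); q=cast(D[n],u.mean(),v.mean(),z); print(n,m.sum(),q.round(4),'case dx,dy',((q-B)@E).round(4),((q-B)@N).round(4))
E
```

```text
table z -0.0002
table z -0.0004
table z 0.0009
-0.028 [176, 175, 174, 165, 139, 115, 85, 120, 141, 144, 141, 139, 136, 130, 123, 150, 159, 158, 158, 159, 160]
0.028 [179, 180, 178, 176, 162, 121, 83, 121, 144, 145, 143, 139, 136, 134, 134, 155, 170, 174, 173, 174, 175]
-0.058 [176, 176, 176, 175, 147, 109, 91, 114, 141, 143, 140, 136, 134, 125, 144, 168, 175, 175, 174, 175, 175]
0.058 [180, 178, 179, 177, 168, 139, 111, 120, 146, 147, 144, 143, 139, 127, 140, 157, 159, 162, 161, 163, 155]
along [174, 174, 173, 166, 146, 132, 135, 135, 136, 136, 137, 137, 137, 138, 137, 137, 137, 137, 139, 137, 137, 139, 137, 139, 139, 139, 139, 138, 139, 141, 142, 139, 139, 140, 141, 141, 124, 146, 163, 162, 164]
top 13 [ 0.5615 -0.0922  0.064 ] case dx,dy -0.0071 -0.0601
side 53 [0.5672 0.0303 0.055 ] case dx,dy 0.0326 0.0559
```

```bash
cat >> h.py <<'E'
from scipy.spatial.transform import Rotation as Ro
B=np.array([.5539,-.0318,0]); O=B+.195*E
def quat(sgn):
    y=sgn*E; z=np.array([0,0,-1.]); return Ro.from_matrix(np.c_[np.cross(y,z),y,z]).as_quat()
def cp(x,y,z): return O+x*E+y*N+np.array([0,0,z])
def lidp(th): return cp(.120-.205*np.cos(th)+.010*np.sin(th),0,.095+.205*np.sin(th)+.010*np.cos(th))
def F(): return np.array(r.current_contact_force())
E
python3 - <<'E'
from h import *
for s in(1,-1):
    for p in (lidp(.49)+[0,0,.07],B+[0,0,.05],B-.09*E+[0,0,.05]): 
        q=r.inverse_kinematics(p,quat(s)); print(s,None if q is None else np.round(q,2))
E
```

```text
1 [-0.06  0.59  1.23 -0.    1.32 -0.34]
1 [-0.14  0.65  1.77 -0.    0.72 -0.42]
1 [-0.22  0.54  1.99 -0.    0.61 -0.5 ]
-1 [-0.06  0.59  1.23 -0.    1.32  2.8 ]
-1 [-0.14  0.65  1.77 -0.    0.72  2.72]
-1 [-0.22  0.54  1.99 -0.    0.61  2.64]
```

```bash
python3 - <<'E'
from h import *
r.set_gripper(0.0,40)
up=np.array([0,0,r.finger_overhang])
r.move_to(lidp(.49)+up+[0,0,.05],quat(1))
print(r.current_t(),r.current_tool_pos(),F().round(1))
r.move_linear(lidp(.49)+up+[0,0,.008],vel=.1)
for th in np.r_[np.arange(.49,.05,-.06),.055]:
    r.move_linear(lidp(th)+up,vel=.08); print(round(th,3),F().round(1),np.round(r.current_tool_pos()[2],4))
f0=0
for dz in np.arange(.002,.022,.002):
    p=lidp(.055)+up; p=p-[0,0,dz]
    if p[2]<.105+.022-.006: break
    r.move_linear(p,vel=.03); f=F(); print('dz',dz.round(3),f.round(1),np.round(r.current_tool_pos()[2],4))
    if f[2]>45: break
print(r.current_t())
E
```

```text
3.4333 [0.68716811 0.00598743 0.27236662] [ 0.1  0.5 -0.1]
0.49 [ 0.6  0.7 -0.5] 0.2221
0.43 [-0.3  0.1  0.9] 0.2114
0.37 [-0.   0.2  0.7] 0.2002
0.31 [ 0.7 -0.   0.3] 0.1887
0.25 [ 0.1 -0.2 -0.5] 0.1771
0.19 [ 0.  -0.1 -0.2] 0.1652
0.13 [ 0.1 -0.7  0.3] 0.153
0.07 [ 0.1 -1.3 -0.3] 0.1408
0.055 [-0.3  0.1  0.5] 0.1383
dz 0.002 [-0.5 -0.4  0.8] 0.1363
dz 0.004 [-1.1 -0.4  1.3] 0.134
dz 0.006 [-0.5 -0.5  0.2] 0.132
dz 0.008 [1.  0.6 0. ] 0.13
dz 0.01 [-0.7  0.3 -0.1] 0.1281
dz 0.012 [-3.7  0.7  9.2] 0.1275
dz 0.014 [-12.   -0.2  26. ] 0.1273
dz 0.016 [-18.    0.7  40.6] 0.1271
8.6
```

```bash
python3 - <<'E'
from h import *
p=np.array(r.current_tool_pos()); r.move_linear(p+[0,0,.10],vel=.2)
r.move_linear(cp(-.21,-.0,.24),vel=.3)
d=grab('side'); save(d,'side1.png'); t=grab('top'); w=pts(t)
T=t['camera_from_world']
for x in(-.06,0,.06):
  for y in (-.12,.12):
    c=T@np.r_[cp(x,y,.105),1]; u=int(c[0]/c[2]*t['fx']+t['cx']);v=int(c[1]/c[2]*t['fy']+t['cy']); print(x,y,w[v-2:v+3,u-2:u+3,2].mean().round(4))
print(r.current_t(),F().round(1))
E
```

```text
-0.06 -0.12 0.1081
-0.06 0.12 0.1069
0 -0.12 0.1073
0 0.12 0.1072
0.06 -0.12 0.1062
0.06 0.12 0.1063
9.95 [-0.8  0.4  0.7]
```

View pics/side1.png

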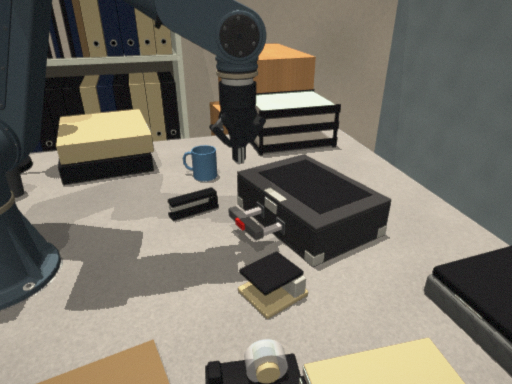

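The lid is shut and level. The bar is at about (248,222), with the red button at (239,223). Now I'll grip it.

```bash
python3 - <<'E'
from h import *
r.set_gripper(0.75)
r.move_to(B+[0,0,.15],quat(1))
p=B+[0,0,.058]
r.move_linear(B+[0,0,.10],vel=.15); print(F().round(1))
r.move_linear(p,vel=.08); print(r.current_t(),r.current_tool_pos(),F().round(1))
r.set_gripper(0.0,25); r.sleep(.2)
f=F(); print('open',r.current_opening()*85,'ff',r.current_finger_force(),'F',f.round(1),'along E',f@E,r.current_tool_pos(),r.current_t())
E
```

```text
[-0.6  0.   0.4]
12.1833 [ 0.55397211 -0.03180381  0.05791641] [ 0.  -0.3 -0.2]
open 24.17303765290473 ff 29.057178497314453 F [-6.7 -2.7  6.7] along E -7.182064351254343 [ 0.55298846 -0.03201624  0.05835815] 12.8167
```

The button is fully in and the grip is well centred. Next: squeeze to 50 N and pull in steps.

```bash
python3 - <<'E'
from h import *
r.set_gripper(0.0,50); r.sleep(.2)
p0=np.array(r.current_tool_pos()); p0[2]=.058
print('open',r.current_opening()*85,'ff',r.current_finger_force(),F().round(1))
for s in (.01,.03,.05,.07,.08,.085,.088,.09,.092,.094):
    r.move_linear(p0-s*E,vel=.05); f=F(); q=np.array(r.current_tool_pos())
    print(s,'out',((p0-q)@E).round(4),'E',(f@E).round(1),'N',(f@N).round(1),'z',f[2].round(1),'open',round(r.current_opening()*85,1))
    if f@E>25 or (s>=.088 and f@E>14): break
r.sleep(.3)
save(grab('side'),'side2.png'); save(grab('top'),'top2.png'); print(r.current_t(),r.current_finger_force(),F().round(1))
E
```

```text
open 24.175957876886688 ff 50.41256368160248 [-6.1 -1.9  7.5]
0.01 out 0.01 E 1.5 N 2.2 z 4.8 open 23.5
0.03 out 0.0297 E 2.5 N 2.5 z 6.7 open 24.0
0.05 out 0.0496 E 3.0 N 1.3 z 6.1 open 23.8
0.07 out 0.0695 E 4.3 N 2.0 z 5.3 open 23.9
0.08 out 0.0795 E 3.6 N 1.8 z 6.0 open 23.8
0.085 out 0.0845 E 4.1 N 2.4 z 6.3 open 23.9
0.088 out 0.0874 E 4.1 N 1.9 z 5.2 open 23.7
0.09 out 0.0893 E 4.8 N 1.8 z 5.1 open 23.8
0.092 out 0.0902 E 12.6 N 4.9 z -0.3 open 23.7
0.094 out 0.0903 E 26.0 N 9.5 z -11.4 open 23.8
17.25 56.39864444732666 [ 23.   15.4 -11.2]
```

View pics/side2.png

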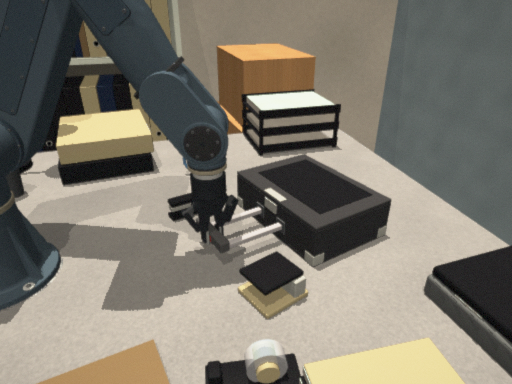

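The handle is out with the tubes fully exposed, gripped at (218,238), and the lid is shut. The hard end came at about 90 mm. I'll ease off the excess pull slightly and hand in.

```bash
python3 - <<'E'
from h import *
q=np.array(r.current_tool_pos()); q[2]=.058
r.move_linear(q-.001*E,vel=.02); r.sleep(.4)
print(F().round(1),r.current_opening()*85,r.current_finger_force(),r.current_tool_pos()-q,r.current_t())
w=pts(grab('top'))
for nm,(a,b,c1,d1) in dict(stapler=(210,262,185,222),punch=(180,226,294,340)).items():
    qq=w[a:b,c1:d1].reshape(-1,3); qq=qq[(qq[:,2]>.012)&(qq[:,2]<.085)]; print(nm,cv2.minAreaRect((qq[:,:2]*1000).astype(np.float32))[0])
print(r.hand_in())
E
```

```text
[6.5 9.1 3.6] 24.016436587984067 53.73277187347412 [0.0001628  0.00010324 0.00040218] 17.9333
stapler (448.317138671875, 145.7623748779297)
punch (557.3296508789062, -229.0377197265625)
the job is handed in; nothing more can be done
None
```

I handed the job in at about 18 s: the lid is snapped shut, the button is squeezed in, and the handle is gripped and held at its second stop, about 90 mm out. The stapler and punch measured unmoved; I did not re-measure the mug or tape dispenser, and no verdict was returned.

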